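# Find the check-weight case that rattles and show it to the bar code reader

### The job

Three sealed check-weight cases came back from the courier, and in one the steel weight has come loose from its foam: lift and shake them to find the one that rattles, setting each quiet one back level in a pocket of the blue holder and leaving the other things on the bench alone. Then hold up only the rattling case to the bar code reader: level and still in the air, its label a few centimetres in front of the middle of the window, squarely facing it, not touching. The program finishes while still holding it there, with both quiet cases in the holder.

Things in the scene. Friction and masses are not known exactly. Their poses are not given: they have to be found in the camera images.
- case_a: Sealed light grey plastic case A, 120 x 50 x 42 mm (its x, y, z), opaque and fixed shut, 0.3 to 0.36 kg in all. Origin: centre of its underside, x along its length to the end with the white bar code label, z up. Inside: a 200 g steel weight, in two cases bedded firmly in foam; in one (any) loose: a 29 mm roller that runs 80 mm from end wall to end wall, knocks there and shifts the balance.
- case_b: Sealed light grey plastic case B, 120 x 50 x 42 mm (its x, y, z), opaque and fixed shut, 0.3 to 0.36 kg in all. Origin: centre of its underside, x along its length to the end with the white bar code label, z up. Inside: a 200 g steel weight, in two cases bedded firmly in foam; in one (any) loose: a 29 mm roller that runs 80 mm from end wall to end wall, knocks there and shifts the balance.
- case_c: Sealed light grey plastic case C, 120 x 50 x 42 mm (its x, y, z), opaque and fixed shut, 0.3 to 0.36 kg in all. Origin: centre of its underside, x along its length to the end with the white bar code label, z up. Inside: a 200 g steel weight, in two cases bedded firmly in foam; in one (any) loose: a 29 mm roller that runs 80 mm from end wall to end wall, knocks there and shifts the balance.
- case_a_label (a point): Centre of the bar code label on the +x end face of case A, 21 mm above its underside, 61 mm from the case's middle; x points out of the label, z up the case.
- case_b_label (a point): Centre of the bar code label on the +x end face of case B, 21 mm above its underside, 61 mm from the case's middle; x points out of the label, z up the case.
- case_c_label (a point): Centre of the bar code label on the +x end face of case C, 21 mm above its underside, 61 mm from the case's middle; x points out of the label, z up the case.
- case_holder: Fixed blue block 150 x 282 x 22 mm on a grey foot 158 x 290 x 4 mm (included in the height). Origin: centre of its underside, x along the pockets, y along the row, z up. Three pockets, 128 x 58 mm, 14 mm deep, chamfered, floors 8 mm above the worktop, centred at y = -98, 0 and +98 mm; the cases start seated in them, labels to the holder's +x, and stand 28 mm proud of it.
- scan_window (a point): Middle of the dark window with a red line of the bar code reader: a grey and black head 86 mm wide and high, 60 mm deep, on a stem and a round foot 100 mm wide, fixed, 162 mm tall in all. The window is upright, 115 mm above the worktop; x points level into the window (away from the robot), so the space in front of it has negative x; z up. It reads a label about 30 to 110 mm away.
- scanner: The same bar code reader as a body, fixed to the worktop. Origin: on the worktop under its head, 26 mm behind the window; axes as scan_window.
- sachet: Bystander: flat grey sachet, 56 x 100 x 9 mm, lying loose between holder and reader. Origin: centre of its underside.
- timer: Bystander: small white digital timer, 42 x 66 x 57 mm, standing loose behind the reader. Origin: centre of its underside.
- cap_strip: Bystander: strip of red caps, 132 x 18 x 15 mm, loose on the worktop to the left. Origin: centre of its underside.
- log_book: Bystander: ring-bound log book, 210 x 153 x 16 mm, lying at the right with a pen on it. Origin: centre of its underside.
Things that resemble listed ones, but are neither listed nor needed, are in the scene too. Leave any green or pink look-alike of the case_c alone. What is shaped like the case_b but brown is not meant.

How it is judged:
By the outcome, as a careful person would: the job done as asked, in the order asked, and still so for the second after the job is handed in, while the arm keeps its last pose, push and grip.
It also fails if it takes over 72 s, if anything falls off the work surface, if the arm or the gripper's body presses on something with over 40 N, if the wrist force passes 120 N, or if a joint passes its speed limit or range.

### The arm

A 6-joint arm with a two-finger parallel gripper is mounted at the origin on a cart in front of the work surface, level with it; the furniture and walls round the work are solid. World frame = base frame: x ahead of the robot, y to its left, z up, the work surface at z = 0. Lengths are in m, angles in rad, forces in N, time in s.
With the tool pointing down it reaches from about 0.275 to 0.725 m from the base axis. Payload 15.9 kg.
Tool frame: the origin (TCP) lies on the centre line of the jaws, within the pads' length; the fingertips stand 22 mm ahead of it and the grasp point (between the pads) lies 3 mm ahead of it; y points along the fingers, z is the direction in which the jaws open and shut, and the axes are right-handed (so a half turn about y gives the same grasp; the last joint's range is limited). The gripper opens to 85 mm and grips with 20 to 120 N. Pads are 22 mm wide; open, the fingers measure 114 mm over their backs; the gripper's body (76 mm by 85 mm) begins 54 mm behind the grasp point. The pads swing forward as they close: fully open they stand 13 mm farther back than shut.
Start: joints at [1.239, 0.213, -0.034, 1.323, 0, 1.571], TCP at [0.163, 0.473, 0.253] pointing down, gripper open.
Joint ranges: [-2.98, 2.98], [-0.74, 1.72], [-1.14, 1.35], [-2.1, 2.04], [-1.57, 1.44], [-3.14, 3.14]. Speed limits (rad/s): [1.89, 1.89, 2.39, 2.57, 3.14, 3.14].

### API

Orientations are given as [roll, pitch, yaw] about the fixed x, y, z axes, in that order (R = Rz(yaw) Ry(pitch) Rx(roll)).
In Python, from cell import ctrl gives the robot as it stands.
- The arm moves only by the tool move_arm, never from a script. Its argument "targets" is a list that holds one entry, the list of rows, each a list of 7 numbers: the finger opening in cm, from 0 to 8.54, then the shift along the tool's x, y, z in cm, then the turn, a rotation vector about the tool's x, y, z in degrees. A call has 1 to 8 rows; each row shifts and turns the pose as measured when the row begins, along the tool's axes as they then stand; what a row does not reach is not made up. A row lasts 1/8 s, in which the tool goes at most 62.5 mm and 10.7 degrees, less where a joint would pass 70% of its speed; a pose out of reach is approached as far as the arm can. A call is refused whole if a number of a shift passes 6.25 or a number of a turn 10.7, either way. A call with a gripper value outside its range is refused whole. The fingers move at their own pace and stop on an object; the grip force is fixed at half the most. Time passes only in rows, so rows that do not move let the fingers close. It gives the time, the measured TCP pose, the force and the opening at its end, in the units of the state.
- ctrl.state(): the state, without advancing time (a new reading comes with each control period).
- ctrl.grab_frame(name): name is "scene" or "top"; returns a dict with "pixels" (480x640x3 uint8, red, green, blue), "vfov" (degrees; the focal length in pixels is half the picture's height over the tangent of half this angle, whatever the lens; pixels are square), "cx", "cy" (the principal point, pixels), "xyz" and "rotation" of the camera in the world. Camera axes: x right, y up, looking along -z (the intrinsics and any distortion apply to the point x, -y, -z); pixel columns grow to the right and rows downward; lengths in m; the calibration is good to about 2 mm. A picture is of the moment at which its call begins. There is no depth.
- ctrl.close_job(): hands the job in, once; it reports no verdict.
The state is a dict: "t": time; "q": joint angles; "dq": joint speeds; "joint_efforts": joint torques, N m; "tcp_pos": TCP position; "ee_rot": TCP orientation; "contact_force": force on the tool from outside, world axes, zero at the start; "ft_torque": the same for the moment, N m; "finger_gap": opening from 0.0 (shut) to 1.0 (fully open).
Only numpy, scipy, OpenCV 4.12 (cv2) and the standard library are available. Lean on these libraries where they do the work, as an engineer would, in place of code of your own. Each camera call takes 0.05 s, during which the arm holds its last target.

## Working session

There is one attempt and no reset: what is moved stays moved. The work goes in short steps, Python scripts to look and compute and a tool call to move; the robot and the scene stay as the last step left them, time stands still between calls to the robot, and variables do not carry over. Pictures are saved under pics/ and viewed, and the job is handed in when it is done.

Besides the shell and the picture viewer there is one more tool, called after "Request:" as a command line: name --argument value ..., lists and objects as JSON in quotes. move_arm: Moves the arm, as the interface text tells. Its arguments: {"type":"object","properties":{"targets":{"type":"array"}},"required":["targets"]}

```bash
ls; mkdir -p pics
python3 - <<'E'
from cell import ctrl
import cv2
for n in("scene","top"):
    f=ctrl.grab_frame(n); cv2.imwrite(f"pics/{n}0.png",f["pixels"][:,:,::-1]); print(n,{k:v for k,v in f.items() if k!="pixels"})
print(ctrl.state())
E
```

```text
pics
scene {'vfov': 43.79861552860717, 'cx': 319.031094956238, 'cy': 236.8612916547845, 'xyz': array([-0.20760611, -1.32195395,  0.98942447]), 'rotation': array([ 1.07074391,  0.01755446, -0.50327832])}
top {'vfov': 51.082867570112, 'cx': 314.13260787184737, 'cy': 235.1640051016391, 'xyz': array([0.46223582, 0.12671853, 1.60943614]), 'rotation': array([ 0.0715413 ,  0.00158204, -1.54680005])}
{'t': 0.1, 'q': array([ 1.23899223e+00,  2.13294468e-01, -3.49853987e-02,  1.32348742e+00,
        6.22327212e-07,  1.57079658e+00]), 'dq': array([ 0.00036866, -0.00070533,  0.00217125,  0.00094802,  0.00173739,
        0.00031829]), 'joint_efforts': array([-2.11033665e-03, -6.87250900e+01,  4.87805629e+01,  1.23724775e-02,
       -1.95286611e-04, -2.90214666e-05]), 'tcp_pos': array([0.16278398, 0.47246559, 0.25287621]), 'ee_rot': array([-1.57176729e+00,  6.22080730e-07, -3.31804346e-01]), 'contact_force': array([-0.35097451, -0.69613937, -0.86821962]), 'ft_torque': array([-0.00789444, -0.04575431, -0.07415305]), 'finger_gap': 1.0045486709772808}
```

View pics/scene0.png

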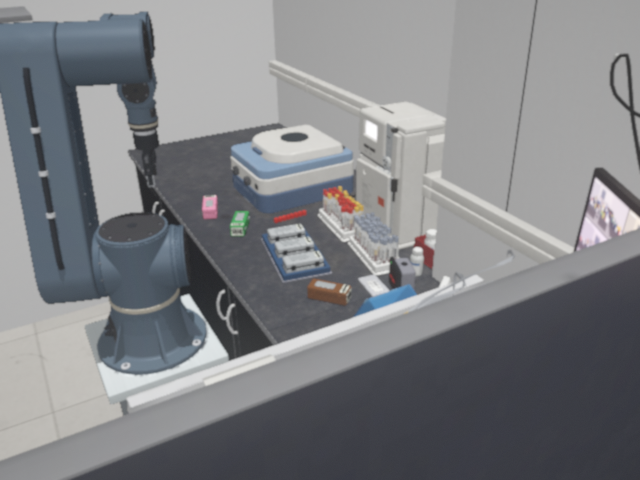

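View pics/top0.png

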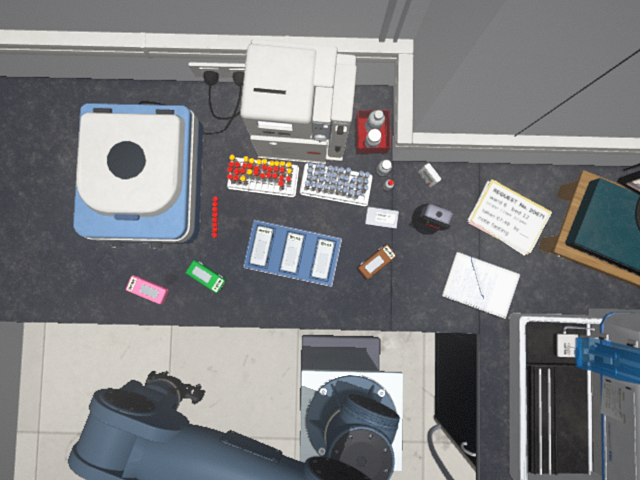

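The scene view shows the grey cases in the blue holder around (295,250) and the reader around (400,272). In the top view the holder spans (245..340, 222..285), and the reader is at (432,217). Three shapes outside the holder resemble the cases: pink (146,290), green (205,277) and brown (377,262). All three are excluded by the task. The three grey ones at (261,247), (292,253) and (323,258) fit the description.

```bash
cat > h.py <<'E'
import numpy as np, cv2
from scipy.spatial.transform import Rotation as R
def cam(f):
    fl=240/np.tan(np.radians(f["vfov"]/2)); return fl,f["cx"],f["cy"],np.array(f["xyz"]),R.from_euler("xyz",f["rotation"]).as_matrix()
def ray(f,u,v,z):
    fl,cx,cy,p,M=cam(f); d=M@np.array([(u-cx)/fl,-(v-cy)/fl,-1]); return p+d*(z-p[2])/d[2]
def proj(f,P):
    fl,cx,cy,p,M=cam(f); c=M.T@(np.array(P)-p); return cx+fl*c[0]/-c[2], cy-fl*c[1]/-c[2]
E
python3 - <<'E'
from cell import ctrl
from h import *
f=ctrl.grab_frame("top"); im=f["pixels"][:,:,::-1].copy()
cv2.imwrite("pics/crop1.png",cv2.resize(im[190:310,230:460],None,fx=3.4,fy=3.4,interpolation=cv2.INTER_CUBIC))
g=ctrl.grab_frame("scene");im2=g["pixels"][:,:,::-1].copy()
cv2.imwrite("pics/crop2.png",cv2.resize(im2[200:320,250:450],None,fx=4,fy=4,interpolation=cv2.INTER_CUBIC))
hsv=cv2.cvtColor(im,cv2.COLOR_BGR2HSV)
b=cv2.inRange(hsv,(100,90,50),(125,255,255)); b[:, :235]=0; b[:,350:]=0
c=max(cv2.findContours(b,0,1)[0],key=cv2.contourArea); r=cv2.minAreaRect(c); print("blue",r)
bp=cv2.boxPoints(r)
for p in bp: print(p,ray(f,*p,.022).round(4))
print("c",ray(f,*r[0],.022))
w=cv2.inRange(hsv,(0,0,120),(180,70,255)); m=np.zeros_like(w); cv2.drawContours(m,[c],-1,255,-1); w&=m
for k in cv2.findContours(w,0,1)[0]:
    if cv2.contourArea(k)>200:
        r=cv2.minAreaRect(k); q=np.array([ray(f,*p,.05)[:2] for p in cv2.boxPoints(r)]); print("case",r,q.mean(0).round(4),np.linalg.norm(np.diff(q,axis=0),axis=1).round(3),[np.degrees(np.arctan2(*(q[i+1]-q[i])[::-1])).round(1) for i in range(2)])
E
```

```text
blue ((291.5335388183594, 252.45797729492188), (88.71271514892578, 46.593017578125), 12.030595779418945)
[243.29562 265.99744] [0.473  0.3531 0.022 ]
[253.00717 220.42776] [0.6182 0.3272 0.022 ]
[339.77145 238.91852] [0.5659 0.0505 0.022 ]
[330.0599 284.4882] [0.4215 0.0781 0.022 ]
c [0.51940284 0.20206526 0.022     ]
case ((322.0758056640625, 258.4512634277344), (17.589174270629883, 39.68185806274414), 12.264774322509766) [0.5022 0.1055] [0.123 0.055 0.123] [np.float64(-10.9), np.float64(-100.9)]
case ((291.52679443359375, 252.0414581298828), (17.111541748046875, 39.391475677490234), 12.094758033752441) [0.5199 0.2008] [0.122 0.053 0.122] [np.float64(-10.5), np.float64(-100.8)]
case ((261.1719665527344, 245.42825317382812), (17.370502471923828, 39.59497833251953), 12.33908748626709) [0.5382 0.2957] [0.123 0.054 0.123] [np.float64(-10.5), np.float64(-101.0)]
```

View pics/crop1.png

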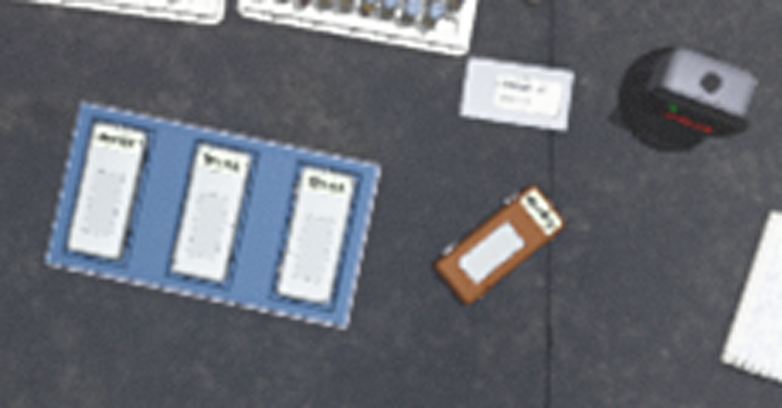

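View pics/crop2.png

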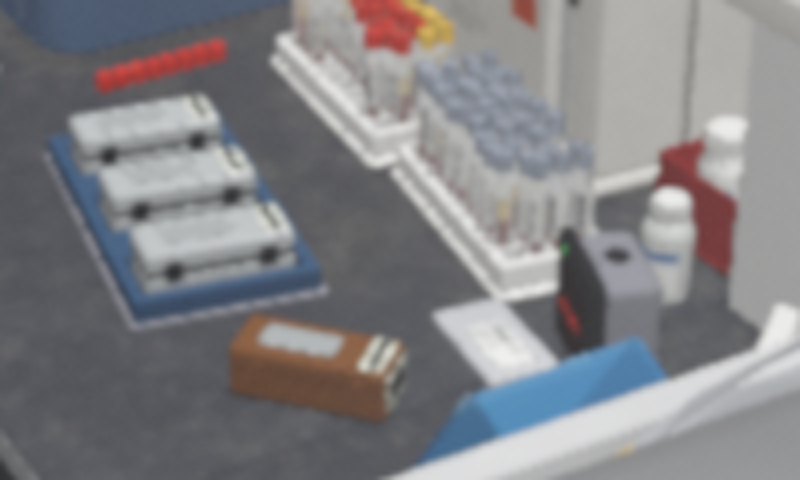

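The crop confirms three light grey cases in the blue holder, with black-printed labels at the far (+x) end. The brown one beside it is the look-alike. The reader's red line is at about top-view px (433,226). Next I'll measure the reader.

Run:
```python
from cell import ctrl
from h import *
f=ctrl.grab_frame("top"); im=f["pixels"][:,:,::-1].copy()
g=ctrl.grab_frame("scene");im2=g["pixels"][:,:,::-1].copy()
a=cv2.resize(im[195:240,405:460],None,fx=7,fy=7,interpolation=cv2.INTER_CUBIC)
b=cv2.resize(im2[250:300,380:430],None,fx=7,fy=7,interpolation=cv2.INTER_CUBIC)
o=np.zeros((350,745,3),np.uint8); o[:315,:385]=a; o[:,395:]=b; cv2.imwrite("pics/rd.png",o)
for n,F,I,roi in(("top",f,im,(405,195,460,240)),("scene",g,im2,(380,250,430,300))):
    h=cv2.cvtColor(I,cv2.COLOR_BGR2HSV); m=(cv2.inRange(h,(0,150,90),(8,255,255))|cv2.inRange(h,(172,150,90),(180,255,255)))
    k=np.zeros_like(m);x0,y0,x1,y1=roi;k[y0:y1,x0:x1]=m[y0:y1,x0:x1]
    c=max(cv2.findContours(k,0,1)[0],key=cv2.contourArea); r=cv2.minAreaRect(c); print(n,r)
    for p in cv2.boxPoints(r): print(p,ray(F,*p,.115).round(4))
    print("ctr",ray(F,*r[0],.115))
```

```text
top ((431.0, 225.5), (1.0, 2.0), 90.0)
[430. 225.] [ 0.6079 -0.2136  0.115 ]
[432. 225.] [ 0.6081 -0.2195  0.115 ]
[432. 226.] [ 0.6051 -0.2195  0.115 ]
[430. 226.] [ 0.6049 -0.2136  0.115 ]
ctr [ 0.60650375 -0.21654655  0.115     ]Traceback (most recent call last):
  File "<stdin>", line 11, in <module>
ValueError: max() iterable argument is empty
```

View pics/rd.png

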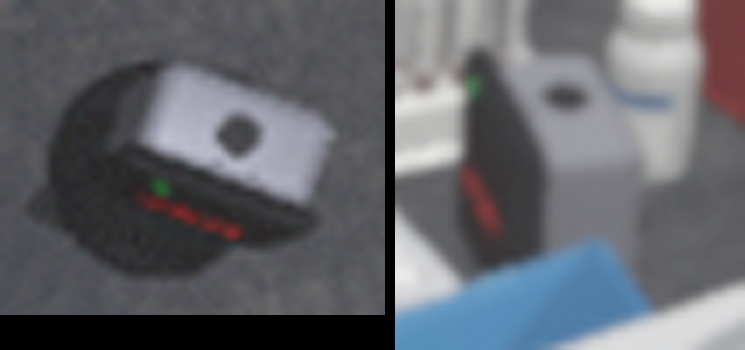

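The left panel shows the reader's red line running from about (140,197) to (242,236) in the 7x top crop. The right panel shows it from about (463,168) to (500,235) in the scene crop. I'll use a softer red mask and triangulate from both views.

Run:
```python
from cell import ctrl
from h import *
S={}
for n,roi in(("top",(405,215,450,240)),("scene",(380,262,405,295))):
    F=ctrl.grab_frame(n); I=F["pixels"].astype(float)
    x0,y0,x1,y1=roi; s=I[y0:y1,x0:x1]; red=np.clip(s[...,0]-np.maximum(s[...,1],s[...,2])-25,0,None)
    v,u=np.nonzero(red); w=red[v,u]; u=u+x0;v=v+y0
    P=np.c_[u,v]; mu=np.average(P,axis=0,weights=w); C=np.cov(P.T,aweights=w); l,V=np.linalg.eigh(C)
    t=(P-mu)@V[:,1]; e=[mu+V[:,1]*t.min(),mu+V[:,1]*t.max()]
    print(n,len(u),mu,e, "half width est",np.sqrt(3*l[1]))
    S[n]=(F,mu,e)
    print([ray(F,*p,.115).round(4) for p in (mu,*e)], "uniform ends",[ray(F,*(mu+sg*np.sqrt(3*l[1])*V[:,1]),.115).round(4) for sg in(-1,1)])
(F,a,_),(G,b,_)=S["top"],S["scene"]
def line(F,p): 
    o=np.array(F["xyz"]); d=ray(F,*p,0)-o; return o,d/np.linalg.norm(d)
o1,d1=line(F,a);o2,d2=line(G,b)
s=np.linalg.lstsq(np.c_[d1,-d2],o2-o1,rcond=None)[0]; p,q=o1+d1*s[0],o2+d2*s[1]; print("tri",p,q)
# head top front/back edges via crop pixel estimates (7x crop of top)
for nm,(x,y),z in(("TL",(165,65),.158),("TR",(333,132),.158),("BL",(145,142),.158),("BR",(310,205),.158),("hole",(240,136),.158)):
    print(nm,ray(F,405+x/7,195+y/7,z).round(4))
```

```text
top 26 [432.58630952 225.78422619] [array([438.93937859, 228.16197348]), array([425.89521716, 223.27996777])] half width est 7.252953894646371
[array([ 0.6058, -0.2213,  0.115 ]), array([ 0.5991, -0.2403,  0.115 ]), array([ 0.6128, -0.2013,  0.115 ])] uniform ends [array([ 0.5986, -0.2416,  0.115 ]), array([ 0.6129, -0.201 ,  0.115 ])]
scene 28 [391.86590038 278.27969349] [array([389.59129038, 273.7059406 ]), array([393.77237379, 282.11320263])] half width est 4.351232164190988
[array([ 0.6077, -0.2171,  0.115 ]), array([ 0.6157, -0.1949,  0.115 ]), array([ 0.6012, -0.2352,  0.115 ])] uniform ends [array([ 0.6145, -0.1982,  0.115 ]), array([ 0.6011, -0.2355,  0.115 ])]
tri [ 0.60549999 -0.22064521  0.1177543 ] [ 0.60520631 -0.22048107  0.11768787]
TL [ 0.6641 -0.1992  0.158 ]
TR [ 0.6378 -0.269   0.158 ]
BL [ 0.6318 -0.1911  0.158 ]
BR [ 0.6072 -0.2596  0.158 ]
hole [ 0.6352 -0.2305  0.158 ]
```

The reader yaw is about -20°, from the line and both head edges, and the window is at about (0.6055,-0.2205,0.115). The triangulated z of 0.1177 agrees with 0.115. The holder yaw is about -10.7°. The cases are at (0.502,0.1055), (0.520,0.2007) and (0.538,0.296), with a spacing of 97 mm against the given 98. I'll go to the left case first.

Request:
move_arm --targets '[[[8.5,0,0,0,0,-8.4,0],[8.5,5.7,0,-1.5,0,0,0],[8.5,5.7,0,-1.5,0,0,0],[8.5,5.7,0,-1.5,0,0,0],[8.5,5.7,0,-1.5,0,0,0],[8.5,5.7,0,-1.5,0,0,0],[8.5,5.7,0,-1.5,0,0,0],[8.5,5.7,0,-1.5,0,0,0]]]'

```text
t: 1.4
tcp_pos: [0.5451, 0.2953, 0.2535]
ee_rot: [-1.569, -0.0, -0.172]
contact_force: [-0.2, 1.3, 1.3]
finger_gap: 0.999
```

```bash
cat > d.py <<'E'
# usage d.py x y z yaw : shift needed in tool axes (cm) and turn vector (deg)
import sys
from cell import ctrl
from h import *
s=ctrl.state(); x,y,z,w=map(float,sys.argv[1:5])
M=R.from_euler("xyz",s["ee_rot"]).as_matrix(); T=R.from_euler("xyz",[-np.pi/2,0,np.radians(w)]).as_matrix()
print("t",round(s["t"],2),"pos",s["tcp_pos"].round(4),"rpy",np.degrees(s["ee_rot"]).round(2),"gap",round(s["finger_gap"],3),"F",s["contact_force"].round(2),"T",s["ft_torque"].round(3))
print("shift cm",(M.T@(np.array([x,y,z])-s["tcp_pos"])*100).round(2),"after-turn axes",(T.T@(np.array([x,y,z])-s["tcp_pos"])*100).round(2),"turn",np.degrees(R.from_matrix(M.T@T).as_rotvec()).round(2))
E
python3 d.py .538 .296 .13 -10.7
```

```text
t 1.4 pos [0.5451 0.2953 0.2535] rpy [-8.989e+01 -2.000e-02 -9.870e+00] gap 0.999 F [-0.22  1.35  1.27] T [ 0.052 -0.046 -0.046]
shift cm [-0.72 12.35 -0.07] after-turn axes [-0.71 12.35 -0.06] turn [-0.11  0.83  0.02]
```

Request:
move_arm --targets '[[[8.5,-0.7,3,0,0,0.8,0],[8.5,0,4.2,0,0,0,0],[8.5,0,4.5,0,0,0,0],[8.5,0,0,0,0,0,0]]]'

```text
t: 1.9
tcp_pos: [0.5434, 0.294, 0.1331]
ee_rot: [-1.568, -0.002, -0.193]
contact_force: [-0.7, -0.2, -0.1]
finger_gap: 0.997
```

```bash
python3 d.py .538 .296 .047 -10.7
cat > snap.py <<'E'
import sys
from cell import ctrl
from h import *
n,x0,y0,x1,y1,k,o=sys.argv[1:]; x0,y0,x1,y1=map(int,(x0,y0,x1,y1))
f=ctrl.grab_frame(n); cv2.imwrite(o,cv2.resize(f["pixels"][y0:y1,x0:x1,::-1],None,fx=float(k),fy=float(k),interpolation=cv2.INTER_CUBIC))
E
python3 snap.py scene 240 190 400 300 5 pics/s1.png
```

```text
t 1.9 pos [0.5434 0.294  0.1331] rpy [-89.84  -0.12 -11.06] gap 0.997 F [-0.74 -0.16 -0.07] T [-0.033  0.032 -0.012]
shift cm [-0.58  8.61  0.07] after-turn axes [-0.57  8.61  0.1 ] turn [-0.16 -0.36  0.12]
```

View pics/s1.png

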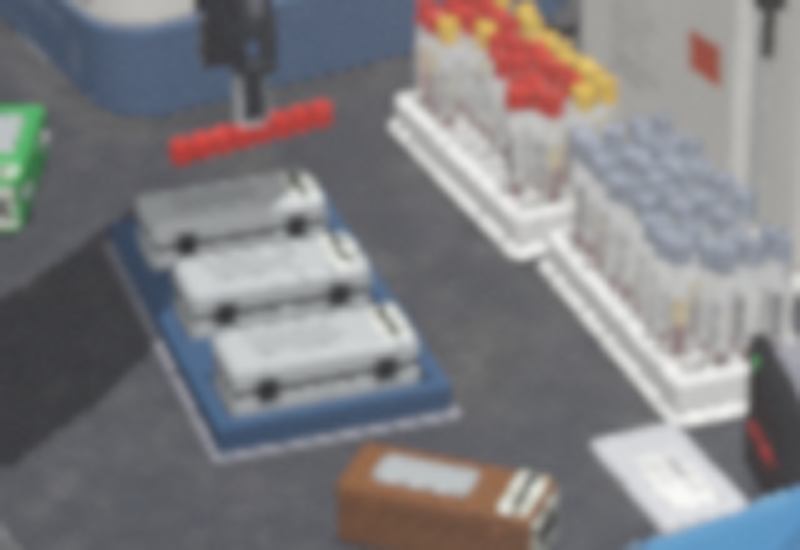

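The gripper is above the left case, with its fingers at about (250,100) in the crop. Nothing is in the way, so I descend.

Request:
move_arm --targets '[[[8.5,-0.5,3,0,0,-0.3,0],[8.5,0,3,0,0,0,0],[8.5,0,0,0,0,0,0]]]'

```text
t: 2.33
tcp_pos: [0.5436, 0.2982, 0.0821]
ee_rot: [-1.56, -0.012, -0.187]
contact_force: [0.1, -0.1, 0.1]
finger_gap: 1.001
```

```bash
python3 d.py .538 .296 .047 -10.7; python3 d.py .538 .296 .047 -10.7
```

```text
t 2.33 pos [0.5436 0.2982 0.0821] rpy [-89.37  -0.7  -10.72] gap 1.001 F [ 0.12 -0.13  0.06] T [-0.014 -0.03  -0.014]
shift cm [-0.55  3.5  -0.36] after-turn axes [-0.51  3.51 -0.32] turn [-0.63 -0.02  0.7 ]
t 2.33 pos [0.5436 0.2982 0.0821] rpy [-89.37  -0.7  -10.72] gap 1.001 F [ 0.12 -0.13  0.06] T [-0.014 -0.03  -0.014]
shift cm [-0.55  3.5  -0.36] after-turn axes [-0.51  3.51 -0.32] turn [-0.63 -0.02  0.7 ]
```

Request:
move_arm --targets '[[[8.5,-0.6,2.5,-0.4,-0.6,0,0.7],[8.5,0,0.7,0,0,0,0]]]'

```text
t: 2.58
tcp_pos: [0.5395, 0.297, 0.0538]
ee_rot: [-1.567, -0.004, -0.187]
contact_force: [-0.8, -0.4, 0.3]
finger_gap: 0.994
```

```bash
python3 d.py .538 .296 .047 -10.7
```

```text
t 2.58 pos [0.5395 0.297  0.0538] rpy [-89.77  -0.24 -10.71] gap 0.994 F [-0.78 -0.4   0.3 ] T [-0.05   0.028  0.   ]
shift cm [-0.14  0.68 -0.13] after-turn axes [-0.13  0.68 -0.13] turn [-0.23 -0.01  0.24]
```

Request:
move_arm --targets '[[[8.5,-0.1,0.6,-0.1,-0.2,0,0.2],[4,0,0.1,0,0,0,0],[4,0,0,0,0,0,0],[4,0,0,0,0,0,0],[4,0,0,0,0,0,0]]]'

```text
t: 3.2
tcp_pos: [0.5396, 0.2966, 0.0488]
ee_rot: [-1.569, -0.003, -0.187]
contact_force: [0.1, 0.0, -2.7]
finger_gap: 0.569
```

```bash
python3 d.py .538 .296 .047 -10.7
```

```text
t 3.2 pos [0.5396 0.2966 0.0488] rpy [-89.9   -0.16 -10.72] gap 0.569 F [ 0.08  0.02 -2.73] T [-0.012  0.005  0.051]
shift cm [-0.15  0.18 -0.09] after-turn axes [-0.15  0.18 -0.09] turn [-0.1  -0.02  0.16]
```

The gap of 0.569 (about 49 mm) means the case is held. I lift it.

Request:
move_arm --targets '[[[4,0,0,0,0,0,0],[4,0,-1.5,0,0,0,0],[4,0,-3,0,0,0,0],[4,0,-3.5,0,0,0,0],[4,0,-3.5,0,0,0,0],[4,0,0,0,0,0,0],[4,0,0,0,0,0,0]]]'

```text
t: 4.08
tcp_pos: [0.5387, 0.2963, 0.1704]
ee_rot: [-1.569, -0.003, -0.187]
contact_force: [-0.4, -0.6, -3.7]
finger_gap: 0.575
```

```bash
python3 d.py .538 .296 .17 -10.7; python3 snap.py scene 240 150 400 270 5 pics/s2.png
```

```text
t 4.08 pos [0.5387 0.2963 0.1704] rpy [-89.89  -0.16 -10.71] gap 0.575 F [-0.37 -0.62 -3.66] T [ 0.08  -0.001 -0.024]
shift cm [-0.06  0.04 -0.04] after-turn axes [-0.06  0.04 -0.04] turn [-0.11 -0.01  0.16]
```

View pics/s2.png

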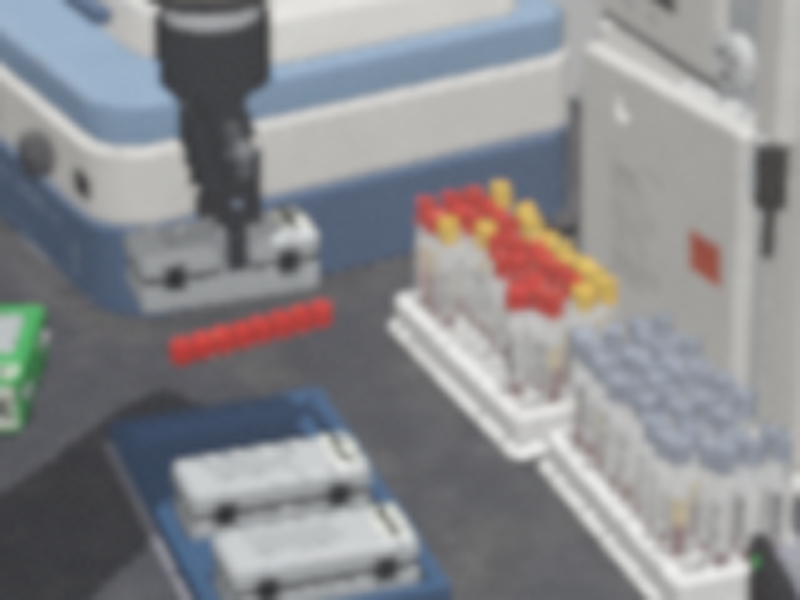

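The case hangs level in the grip. Its weight of about 3.7 N minus bias agrees with 0.3–0.36 kg. Next I shake and tilt it about the tool's z axis, reading the moment at each end.

Request:
move_arm --targets '[[[4,0,0,0,0,0,10],[4,0,0,0,0,0,8],[4,0,0,0,0,0,0],[4,0,0,0,0,0,0],[4,0,0,0,0,0,0]]]'

```text
t: 4.75
tcp_pos: [0.5351, 0.2956, 0.166]
ee_rot: [-1.573, 0.321, -0.186]
contact_force: [0.4, -0.5, -3.1]
finger_gap: 0.567
```

```bash
cat > tq.py <<'E'
from cell import ctrl
from h import *
A=[]
for i in range(10):
    ctrl.grab_frame("top"); s=ctrl.state(); M=R.from_euler("xyz",s["ee_rot"]).as_matrix(); A.append(np.r_[M.T@s["ft_torque"],M.T@s["contact_force"],s["joint_efforts"][3],s["joint_efforts"][4]])
A=np.array(A); print("t",round(s["t"],2),"pos",s["tcp_pos"].round(4),"rpy",np.degrees(s["ee_rot"]).round(1),"gap",round(s["finger_gap"],3)); print("tool torque",A[:,:3].mean(0).round(3),"+-",A[:,:3].std(0).round(3),"F",A[:,3:6].mean(0).round(2),"eff",A[:,6:].mean(0).round(3))
E
python3 tq.py
```

```text
t 5.25 pos [0.5355 0.2954 0.1655] rpy [-90.2  18.5 -10.7] gap 0.575
tool torque [ 0.003 -0.002 -0.512] +- [0.027 0.026 0.019] F [1.44 3.06 0.12] eff [4.181 1.022]
```

Request:
move_arm --targets '[[[4,0,0,0,0,0,-10],[4,0,0,0,0,0,-10],[4,0,0,0,0,0,-10],[4,0,0,0,0,0,-7],[4,0,0,0,0,0,0],[4,0,0,0,0,0,0],[4,0,0,0,0,0,0]]]'

```text
t: 6.12
tcp_pos: [0.5363, 0.295, 0.1625]
ee_rot: [-1.574, -0.321, -0.187]
contact_force: [-0.3, -0.4, -3.7]
finger_gap: 0.572
```

```bash
python3 tq.py
```

```text
t 6.62 pos [0.5355 0.295  0.1624] rpy [-90.2 -18.5 -10.7] gap 0.574
tool torque [-0.009 -0.009  0.487] +- [0.021 0.021 0.026] F [-1.15  3.04 -0.14] eff [-3.504 -1.331]
```

Request:
move_arm --targets '[[[4,0,0,0,0,0,9.5],[4,0,0,0,0,0,8.2],[4,0,0,0,0,0,0],[4,0,0,0,0,0,0]]]'

```text
t: 7.12
tcp_pos: [0.5339, 0.2947, 0.1612]
ee_rot: [-1.575, -0.007, -0.187]
contact_force: [-0.4, 0.5, -2.7]
finger_gap: 0.573
```

```bash
python3 tq.py
```

```text
t 7.62 pos [0.5336 0.2947 0.1615] rpy [-90.3  -0.3 -10.7] gap 0.57
tool torque [0.023 0.004 0.013] +- [0.027 0.027 0.046] F [-0.15  3.1  -0.25] eff [-0.083 -0.059]
```

Request:
move_arm --targets '[[[4,0,0,0,0,0,10],[4,0,0,0,0,0,8.5],[4,0,0,0,0,0,0],[4,0,0,0,0,0,0],[4,0,0,0,0,0,-9.5],[4,0,0,0,0,0,-8.2],[4,0,0,0,0,0,0],[4,0,0,0,0,0,0]]]'

```text
t: 8.62
tcp_pos: [0.5303, 0.2954, 0.1616]
ee_rot: [-1.574, 0.004, -0.184]
contact_force: [-0.0, 1.4, -3.7]
finger_gap: 0.573
```

```bash
python3 tq.py
```

```text
t 9.12 pos [0.5305 0.2949 0.1596] rpy [-90.3   0.3 -10.6] gap 0.571
tool torque [-0.002 -0.003 -0.029] +- [0.044 0.026 0.037] F [0.34 3.26 0.21] eff [0.127 0.012]
```

Quiet: the level moment does not follow the tilt, staying within about ±0.03 N m where a loose roller would show ±0.075. I'll set it back at the recorded grasp pose (0.5394, 0.2965, 0.0488).

```bash
python3 d.py .5394 .2965 .085 -10.7
```

```text
t 9.12 pos [0.5305 0.2949 0.1596] rpy [-90.28   0.26 -10.61] gap 0.571 F [ 0.58  0.5  -2.61] T [-0.015 -0.061  0.008]
shift cm [0.88 7.46 0.36] after-turn axes [0.84 7.46 0.33] turn [ 0.28  0.09 -0.26]
```

Request:
move_arm --targets '[[[4,0.8,2,0.3,0.3,0.1,-0.3],[4,0,3,0,0,0,0],[4,0,2,0,0,0,0],[4,0,0,0,0,0,0]]]'

```text
t: 9.62
tcp_pos: [0.5397, 0.2964, 0.0878]
ee_rot: [-1.57, -0.001, -0.187]
contact_force: [0.2, 0.1, -2.2]
finger_gap: 0.571
```

```bash
python3 d.py .5394 .2965 .0488 -10.7
```

```text
t 9.62 pos [0.5397 0.2964 0.0878] rpy [-8.994e+01 -6.000e-02 -1.072e+01] gap 0.571 F [ 0.23  0.09 -2.23] T [-0.013  0.046  0.022]
shift cm [-0.03  3.9  -0.  ] after-turn axes [-0.03  3.9  -0.  ] turn [-0.06 -0.02  0.06]
```

Well aligned, so I lower it.

Request:
move_arm --targets '[[[4,0,1.8,0,0,0,0],[4,0,1.2,0,0,0,0],[4,0,0.6,0,0,0,0],[4,0,0.2,0,0,0,0]]]'

```text
t: 10.12
tcp_pos: [0.5414, 0.2974, 0.0519]
ee_rot: [-1.567, -0.004, -0.187]
contact_force: [-0.1, -0.5, -3.8]
finger_gap: 0.57
```

```bash
python3 d.py .5394 .2965 .0488 -10.7
```

```text
t 10.12 pos [0.5414 0.2974 0.0519] rpy [-89.8   -0.21 -10.73] gap 0.57 F [-0.14 -0.52 -3.85] T [-0.056  0.002  0.004]
shift cm [-0.18  0.31 -0.13] after-turn axes [-0.18  0.31 -0.12] turn [-0.2  -0.03  0.21]
```

Request:
move_arm --targets '[[[4,-0.2,0.2,-0.1,-0.2,0,0.2],[4,0,0.2,0,0,0,0],[4,0,0,0,0,0,0]]]'

```text
t: 10.5
tcp_pos: [0.5397, 0.2971, 0.0489]
ee_rot: [-1.57, -0.001, -0.187]
contact_force: [-0.1, 0.4, -3.4]
finger_gap: 0.567
```

```bash
python3 d.py .5394 .2965 .0488 -10.7
```

```text
t 10.5 pos [0.5397 0.2971 0.0489] rpy [-8.996e+01 -7.000e-02 -1.072e+01] gap 0.567 F [-0.12  0.39 -3.42] T [ 0.026 -0.029  0.001]
shift cm [-0.01  0.01 -0.06] after-turn axes [-0.01  0.01 -0.06] turn [-0.04 -0.02  0.07]
```

Request:
move_arm --targets '[[[4,0,0.1,0,0,0,0],[8.5,0,0,0,0,0,0],[8.5,0,0,0,0,0,0],[8.5,0,0,0,0,0,0],[8.5,0,-2,0,0,0,0],[8.5,0,-4,0,0,0,0]]]'

```text
t: 11.25
tcp_pos: [0.5385, 0.2964, 0.1077]
ee_rot: [-1.572, 0.001, -0.187]
contact_force: [0.5, 0.9, 0.3]
finger_gap: 0.993
```

```bash
python3 d.py .521 .2015 .11 -10.7;  python3 snap.py scene 240 170 400 290 5 pics/s3.png
```

```text
t 11.25 pos [0.5385 0.2964 0.1077] rpy [-9.008e+01  7.000e-02 -1.072e+01] gap 0.993 F [0.52 0.93 0.32] T [ 0.051 -0.022 -0.088]
shift cm [ 0.04 -0.22 -9.66] after-turn axes [ 0.04 -0.23 -9.65] turn [ 0.08 -0.02 -0.07]
```

View pics/s3.png

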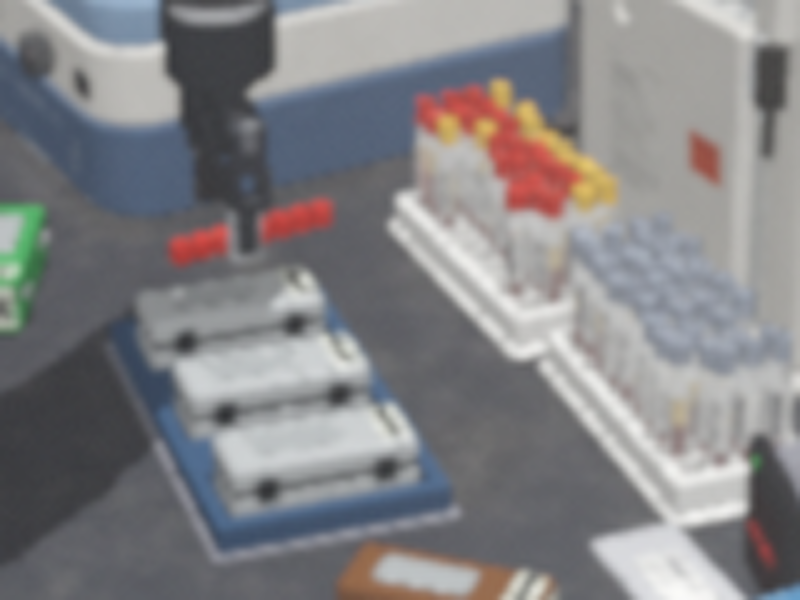

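The left case is seated level in its pocket again, with its corners at the same crop offsets as before. Next is the middle case.

Request:
move_arm --targets '[[[8.5,0,0,-4.8,0,0,0],[8.5,0,1,-4.8,0,0,0],[8.5,0,2,0,0,0,0],[8.5,0,0,0,0,0,0]]]'

```text
t: 11.8
tcp_pos: [0.5243, 0.2017, 0.085]
ee_rot: [-1.565, -0.009, -0.187]
contact_force: [0.6, -0.5, -0.6]
finger_gap: 1.002
```

```bash
python3 d.py .5207 .2012 .0485 -10.7
```

```text
t 11.8 pos [0.5243 0.2017 0.085 ] rpy [-89.64  -0.51 -10.69] gap 1.002 F [ 0.61 -0.47 -0.63] T [-0.019 -0.001 -0.013]
shift cm [-0.37  3.65 -0.14] after-turn axes [-0.34  3.65 -0.12] turn [-0.36  0.01  0.51]
```

Request:
move_arm --targets '[[[8.5,-0.4,2,-0.1,-0.4,0,0.5],[8.5,0,1.2,0,0,0,0],[8.5,0,0.3,0,0,0,0]]]'

```text
t: 12.18
tcp_pos: [0.5209, 0.2027, 0.049]
ee_rot: [-1.571, -0.001, -0.185]
contact_force: [0.5, -0.6, -0.1]
finger_gap: 0.997
```

```bash
python3 d.py .5207 .2012 .0485 -10.7
```

```text
t 12.18 pos [0.5209 0.2027 0.049 ] rpy [-9.002e+01 -5.000e-02 -1.062e+01] gap 0.997 F [ 0.48 -0.56 -0.14] T [-0.056  0.    -0.004]
shift cm [ 0.01  0.05 -0.15] after-turn axes [ 0.01  0.05 -0.15] turn [0.02 0.08 0.05]
```

Request:
move_arm --targets '[[[4,0,0,-0.1,0,0,0],[4,0,0,0,0,0,0],[4,0,0,0,0,0,0],[4,0,0,0,0,0,0],[4,0,0,0,0,0,0]]]'

```text
t: 12.8
tcp_pos: [0.5209, 0.2018, 0.0496]
ee_rot: [-1.571, -0.001, -0.185]
contact_force: [-0.3, 0.0, -3.5]
finger_gap: 0.573
```

```bash
python3 d.py .5207 .2012 .0485 -10.7
```

```text
t 12.8 pos [0.5209 0.2018 0.0496] rpy [-9.004e+01 -8.000e-02 -1.060e+01] gap 0.573 F [-0.28  0.03 -3.53] T [-0.086 -0.029  0.006]
shift cm [-0.01  0.11 -0.06] after-turn axes [-0.01  0.11 -0.06] turn [0.04 0.1  0.08]
```

Request:
move_arm --targets '[[[4,0,-1.5,0,0,0,0],[4,0,-3,0,0,0,0],[4,0,-3.5,0,0,0,0],[4,0,-3.5,0,0,0,0],[4,0,0,0,0,0,0],[4,0,0,0,0,0,0]]]'

```text
t: 13.55
tcp_pos: [0.5204, 0.2019, 0.1716]
ee_rot: [-1.571, -0.002, -0.185]
contact_force: [-0.9, 1.1, -2.8]
finger_gap: 0.57
```

```bash
python3 tq.py
```

```text
t 14.05 pos [0.5206 0.202  0.1717] rpy [-90.   -0.1 -10.6] gap 0.567
tool torque [0.001 0.013 0.003] +- [0.03  0.024 0.03 ] F [-0.13  3.35  0.1 ] eff [ 0.004 -0.005]
```

Request:
move_arm --targets '[[[4,0,0,0,0,0,10],[4,0,0,0,0,0,8],[4,0,0,0,0,0,0],[4,0,0,0,0,0,0],[4,0,0,0,0,0,0]]]'

```text
t: 14.68
tcp_pos: [0.5187, 0.2021, 0.1712]
ee_rot: [-1.571, 0.316, -0.184]
contact_force: [0.5, 0.8, -2.5]
finger_gap: 0.566
```

```bash
python3 tq.py
```

```text
t 15.18 pos [0.5189 0.2018 0.1705] rpy [-90.   18.3 -10.6] gap 0.572
tool torque [-0.006  0.009 -0.505] +- [0.016 0.03  0.028] F [1.   3.22 0.17] eff [4.426 0.82 ]
```

Request:
move_arm --targets '[[[4,0,0,0,0,0,-10],[4,0,0,0,0,0,-10],[4,0,0,0,0,0,-10],[4,0,0,0,0,0,-7],[4,0,0,0,0,0,0],[4,0,0,0,0,0,0],[4,0,0,0,0,0,0]]]'

```text
t: 16.05
tcp_pos: [0.5194, 0.2015, 0.1673]
ee_rot: [-1.572, -0.336, -0.186]
contact_force: [0.9, -0.7, -3.1]
finger_gap: 0.568
```

```bash
python3 tq.py
```

```text
t 16.55 pos [0.5186 0.2015 0.1672] rpy [-90.1 -19.3 -10.6] gap 0.571
tool torque [ 0.008 -0.015  0.517] +- [0.022 0.04  0.029] F [-1.24  3.35 -0.24] eff [-4.168 -1.175]
```

Request:
move_arm --targets '[[[4,0,0,0,0,0,9.5],[4,0,0,0,0,0,8.2],[4,0,0,0,0,0,0],[4,0,0,0,0,0,0]]]'

```text
t: 17.05
tcp_pos: [0.5168, 0.2012, 0.1659]
ee_rot: [-1.573, -0.022, -0.185]
contact_force: [0.2, 0.8, -3.8]
finger_gap: 0.571
```

```bash
python3 tq.py; python3 d.py .5209 .2018 .085 -10.7
```

```text
t 17.55 pos [0.5165 0.2013 0.1662] rpy [-90.1  -1.1 -10.6] gap 0.566
tool torque [0.01  0.003 0.031] +- [0.035 0.028 0.039] F [-0.1   3.1  -0.02] eff [-0.32  -0.091]
t 17.55 pos [0.5165 0.2013 0.1662] rpy [-90.11  -1.12 -10.6 ] gap 0.566 F [ 0.55 -0.28 -2.9 ] T [ 0.025 -0.009 -0.042]
shift cm [0.26 8.13 0.15] after-turn axes [0.42 8.12 0.13] turn [0.11 0.1  1.12]
```

The middle case gives the same tilt moments (-0.505 and +0.517) and stays near 0 at level, so it looks quiet too. I'll put it back and test the third for a positive contrast.

Request:
move_arm --targets '[[[4,0.4,2,0.1,0.1,0.1,1.1],[4,0,3.3,0,0,0,0],[4,0,2.5,0,0,0,0],[4,0,0,0,0,0,0]]]'

```text
t: 18.05
tcp_pos: [0.5213, 0.2009, 0.0823]
ee_rot: [-1.572, 0.004, -0.187]
contact_force: [0.3, 0.5, -3.2]
finger_gap: 0.569
```

```bash
python3 d.py .5209 .2018 .0492 -10.6
```

```text
t 18.05 pos [0.5213 0.2009 0.0823] rpy [-90.05   0.22 -10.74] gap 0.569 F [ 0.3   0.51 -3.16] T [-0.054 -0.041 -0.011]
shift cm [-0.04  3.31  0.08] after-turn axes [-0.05  3.31  0.08] turn [ 0.04 -0.14 -0.22]
```

Request:
move_arm --targets '[[[4,-0.1,1.4,0.1,0,-0.1,-0.2],[4,-0.1,1,0,0,0,0],[4,0,0.5,0,0,0,0],[4,0,0.2,0,0,0,0]]]'

```text
t: 18.55
tcp_pos: [0.5232, 0.2041, 0.0606]
ee_rot: [-1.564, -0.007, -0.185]
contact_force: [-10.6, -6.7, 12.3]
finger_gap: 0.568
```

```bash
python3 d.py .5209 .2018 .0492 -10.6
```

```text
t 18.55 pos [0.5232 0.2041 0.0606] rpy [-89.6   -0.4  -10.58] gap 0.568 F [-10.58  -6.72  12.35] T [-1.142  1.989  0.17 ]
shift cm [-0.19  1.14 -0.28] after-turn axes [-0.18  1.14 -0.27] turn [-0.4   0.02  0.4 ]
```

It has touched the chamfer, off by about +2 mm in x and +2 mm in y. I back up a little and recentre.

Request:
move_arm --targets '[[[4,0,-0.7,0,0,0,0],[4,-0.2,0,-0.2,0,0,0],[4,0,0,0,0,0,0]]]'

```text
t: 18.92
tcp_pos: [0.5215, 0.2026, 0.0691]
ee_rot: [-1.563, -0.008, -0.185]
contact_force: [-0.6, 0.4, -3.0]
finger_gap: 0.572
```

```bash
python3 d.py .5209 .2018 .0492 -10.6; python3 snap.py scene 240 190 400 290 5 pics/s4.png
```

```text
t 18.93 pos [0.5215 0.2026 0.0691] rpy [-89.54  -0.47 -10.59] gap 0.572 F [-0.64  0.42 -2.97] T [ 0.032 -0.004  0.028]
shift cm [-0.06  1.99 -0.1 ] after-turn axes [-0.05  1.99 -0.09] turn [-0.46  0.01  0.47]
```

View pics/s4.png

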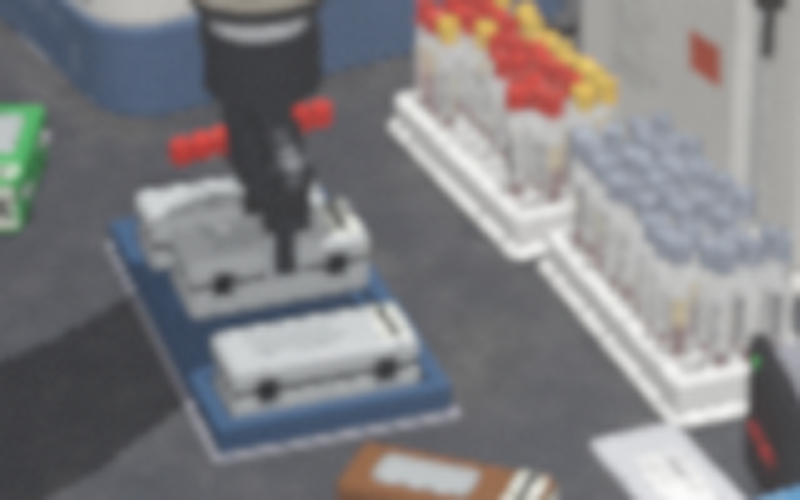

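The middle case is held over its pocket, still level and clear of its neighbours. I retry the descent, correcting the drift on the way.

Request:
move_arm --targets '[[[4,-0.1,0.4,-0.1,-0.5,0,0.5],[4,-0.1,0.4,-0.1,0,0,0]]]'

```text
t: 19.23
tcp_pos: [0.5193, 0.201, 0.0604]
ee_rot: [-1.572, 0.001, -0.185]
contact_force: [-2.3, 0.6, 28.5]
finger_gap: 0.57
```

```bash
python3 d.py .5209 .2018 .0492 -10.6
```

```text
t 19.23 pos [0.5193 0.201  0.0604] rpy [-9.007e+01  7.000e-02 -1.060e+01] gap 0.57 F [-2.25  0.58 28.52] T [ 0.945  0.031 -0.028]
shift cm [0.14 1.12 0.1 ] after-turn axes [0.14 1.12 0.1 ] turn [ 0.07  0.   -0.07]
```

Request:
move_arm --targets '[[[4,0,-0.6,0,0,0,0],[4,0,-0.4,0,0,0,0],[4,0,0,0,0,0,0]]]'

```text
t: 19.6
tcp_pos: [0.519, 0.2009, 0.0704]
ee_rot: [-1.573, 0.002, -0.185]
contact_force: [-0.4, 0.1, -3.4]
finger_gap: 0.572
```

```bash
python3 d.py .5209 .2018 .0492 -10.6; python3 snap.py scene 260 210 340 270 10 pics/s5.png;python3 snap.py top 235 205 350 291 6.9 pics/t5.png
```

```text
t 19.6 pos [0.519  0.2009 0.0704] rpy [-90.1    0.12 -10.6 ] gap 0.572 F [-0.41  0.1  -3.42] T [-0.009  0.001  0.011]
shift cm [0.17 2.12 0.13] after-turn axes [0.17 2.12 0.13] turn [ 0.1   0.   -0.12]
```

View pics/s5.png

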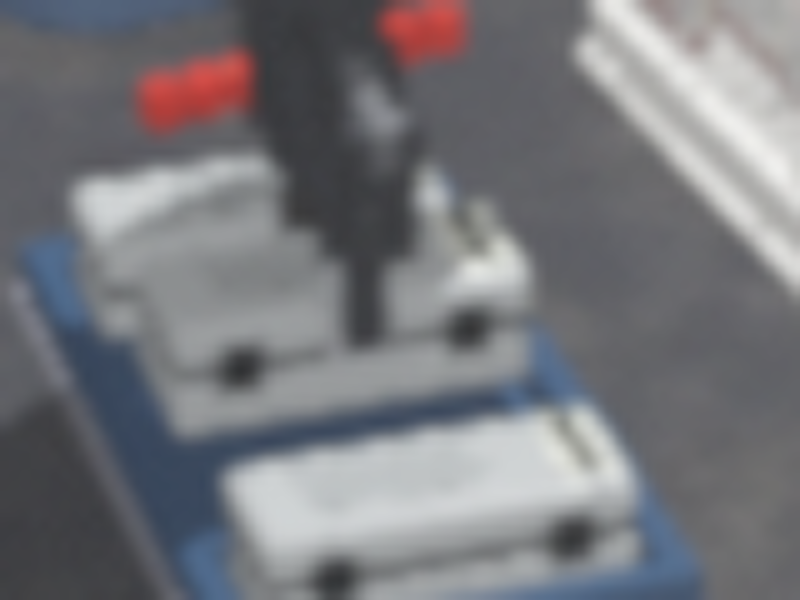

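View pics/t5.png

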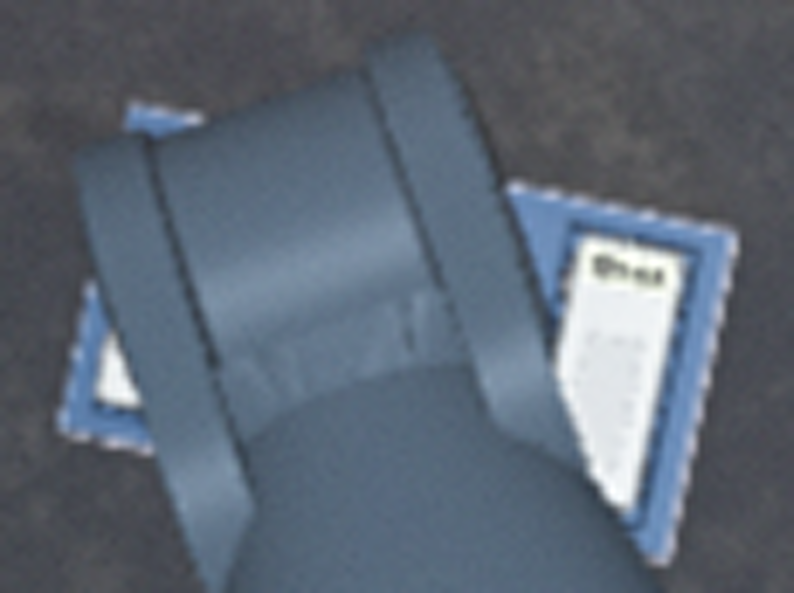

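Both contacts were on the +y side at rim height. I'll overlay the expected pocket rims and the held case on the scene view to see which one is off.

```bash
cat > ov.py <<'E'
import sys
from cell import ctrl
from h import *
cx,cy=map(float,sys.argv[1:3]); out=sys.argv[3]; x0,y0,x1,y1,k=250,205,350,285,8
f=ctrl.grab_frame("scene"); s=ctrl.state()
im=cv2.resize(f["pixels"][y0:y1,x0:x1,::-1],None,fx=k,fy=k,interpolation=cv2.INTER_CUBIC)
def dr(P,c):
    p=np.array([[(proj(f,q)[0]+.5-x0)*k,(proj(f,q)[1]+.5-y0)*k] for q in P],np.int32); cv2.polylines(im,[p],True,c,1)
w=np.radians(-10.7); M=np.array([[np.cos(w),-np.sin(w)],[np.sin(w),np.cos(w)]])
def rect(c,a,b,z,M=M): return [np.r_[M@[i*a/2,j*b/2]+c,z] for i,j in((-1,-1),(1,-1),(1,1),(-1,1))]
C=np.array([cx,cy])
dr(rect(C,.150,.282,.022),(0,255,255)); dr(rect(C,.158,.290,.0),(0,255,0))
for y in(-.098,0,.098):
    dr(rect(C+M@[0,y],.128,.058,.022),(0,0,255))
    if y: dr(rect(C+M@[0,y],.12,.05,.05),(255,0,255))
y=s["ee_rot"][2]; N=np.array([[np.cos(y),-np.sin(y)],[np.sin(y),np.cos(y)]])
if len(sys.argv)>4:
  for dz in(-.041,.001): dr(rect(s["tcp_pos"][:2],.12,.05,s["tcp_pos"][2]+dz,N),(255,255,0))
cv2.imwrite(out,im)
E
python3 ov.py .5200 .2012 pics/o1.png 1
```

```text
(no output)
```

View pics/o1.png

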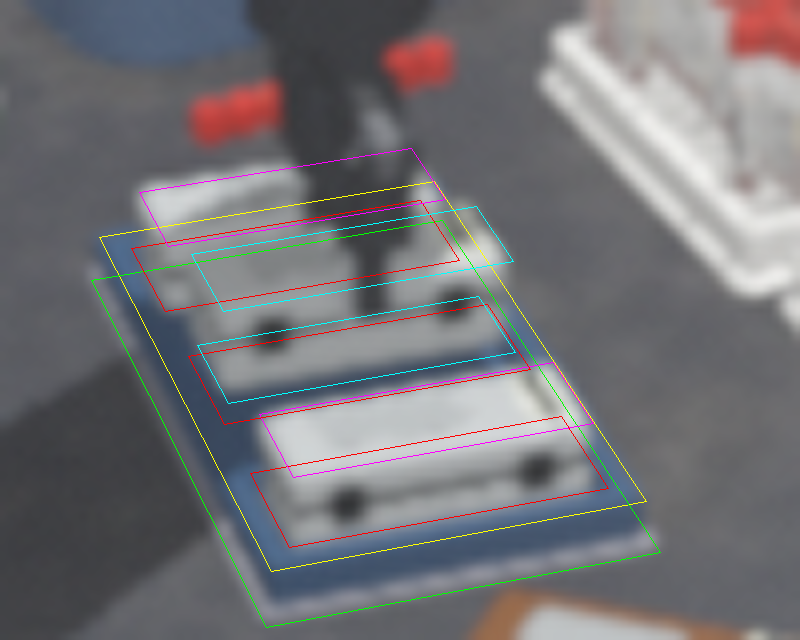

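The overlay agrees with the picture to within about 1 px (3 mm). The case sits about 3 mm toward -x in the grip, and both contacts pushed from the +y rim. I'll aim slightly toward -y and step down gently.

Request:
move_arm --targets '[[[4,0.2,0.2,-0.2,0,0,0],[4,0,0.4,0,0,0,0],[4,0,0.2,0,0,0,0]]]'

```text
t: 20.12
tcp_pos: [0.5204, 0.1982, 0.0612]
ee_rot: [-1.573, 0.003, -0.185]
contact_force: [-0.5, 0.7, -3.3]
finger_gap: 0.571
```

```bash
python3 d.py .5205 .199 .0492 -10.6
```

```text
t 20.12 pos [0.5204 0.1982 0.0612] rpy [-90.13   0.16 -10.6 ] gap 0.571 F [-0.46  0.72 -3.35] T [-0.018  0.029 -0.021]
shift cm [0.   1.2  0.08] after-turn axes [-0.    1.2   0.08] turn [ 0.13  0.   -0.16]
```

Request:
move_arm --targets '[[[4,0,0.3,0,0,0,0],[4,0,0.2,0,0,0,0]]]'

```text
t: 20.38
tcp_pos: [0.5202, 0.1981, 0.0557]
ee_rot: [-1.573, 0.003, -0.185]
contact_force: [-0.8, -0.7, -3.4]
finger_gap: 0.57
```

```bash
python3 d.py .5205 .199 .0492 -10.6
```

```text
t 20.38 pos [0.5202 0.1981 0.0557] rpy [-90.14   0.17 -10.6 ] gap 0.57 F [-0.77 -0.66 -3.38] T [-0.007  0.036 -0.042]
shift cm [0.01 0.65 0.09] after-turn axes [0.01 0.65 0.09] turn [ 0.14  0.   -0.17]
```

It is in the pocket (below the rim) with no contact force. I continue down and release.

Request:
move_arm --targets '[[[4,0,0.3,0,0,0,0],[4,0,0.2,0,0,0,0],[4,0,0.1,0,0,0,0]]]'

```text
t: 20.75
tcp_pos: [0.5201, 0.1982, 0.0493]
ee_rot: [-1.573, 0.003, -0.185]
contact_force: [-4.7, 1.4, 9.8]
finger_gap: 0.57
```

```bash
python3 d.py .5205 .199 .0492 -10.6
```

```text
t 20.75 pos [0.5201 0.1982 0.0493] rpy [-90.14   0.19 -10.6 ] gap 0.57 F [-4.66  1.38  9.83] T [-0.061  0.771 -0.086]
shift cm [0.03 0.   0.09] after-turn axes [0.03 0.01 0.09] turn [ 0.14  0.   -0.19]
```

Request:
move_arm --targets '[[[8.5,0,0,0,0,0,0],[8.5,0,0,0,0,0,0],[8.5,0,0,0,0,0,0],[8.5,0,-2,0,0,0,0],[8.5,0,-4,0,0,0,0],[8.5,0,0,-4.8,0,0,0],[8.5,0,0,-4.8,0,0,0]]]'

```text
t: 21.62
tcp_pos: [0.5038, 0.1044, 0.1121]
ee_rot: [-1.572, 0.001, -0.181]
contact_force: [1.0, -0.3, 0.8]
finger_gap: 0.994
```

```bash
python3 d.py .5015 .1045 .0485 -10.7;  python3 snap.py scene 240 190 400 290 5 pics/s6.png
```

```text
t 21.62 pos [0.5038 0.1044 0.1121] rpy [-9.007e+01  3.000e-02 -1.035e+01] gap 0.994 F [ 0.96 -0.26  0.78] T [-0.003 -0.126 -0.037]
shift cm [-0.22  6.36 -0.02] after-turn axes [-0.23  6.36 -0.03] turn [ 0.07  0.35 -0.03]
```

View pics/s6.png

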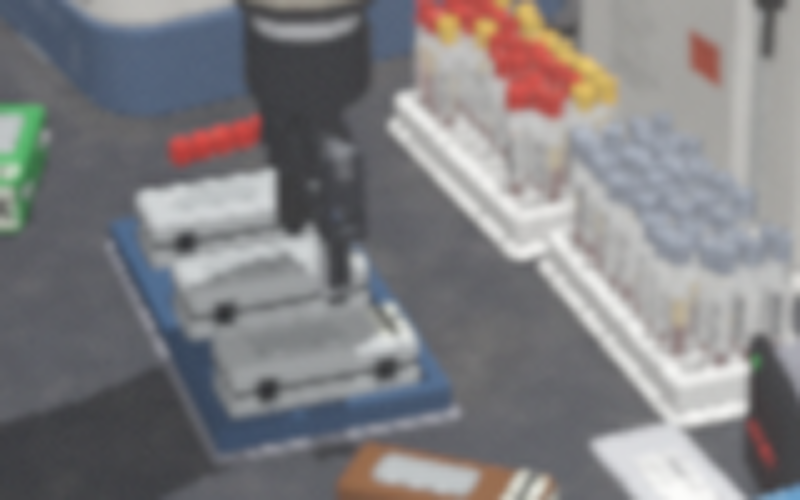

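The middle case is back level in its pocket and the gripper is above the right one. I descend.

Request:
move_arm --targets '[[[8.5,-0.3,2.5,0,0,0.3,0],[8.5,0,1.5,0,0,0,0],[8.5,0,0.5,0,0,0,0]]]'

```text
t: 22.05
tcp_pos: [0.5007, 0.0992, 0.0674]
ee_rot: [-1.573, -0.002, -0.191]
contact_force: [-0.0, 0.9, 0.6]
finger_gap: 0.993
```

```bash
python3 d.py .5015 .1045 .0485 -10.7
```

```text
t 22.05 pos [0.5007 0.0992 0.0674] rpy [-90.12  -0.11 -10.93] gap 0.993 F [-0.04  0.89  0.58] T [-0.041 -0.02  -0.016]
shift cm [-0.02  1.89  0.54] after-turn axes [-0.02  1.89  0.53] turn [ 0.12 -0.23  0.11]
```

Request:
move_arm --targets '[[[8.5,0,0.8,0.5,0.1,-0.2,0.1],[8.5,0,0.8,0,0,0,0],[8.5,0,0.2,0,0,0,0]]]'

```text
t: 22.42
tcp_pos: [0.5024, 0.1054, 0.0486]
ee_rot: [-1.571, -0.001, -0.185]
contact_force: [-0.4, 0.1, 0.3]
finger_gap: 0.99
```

```bash
python3 d.py .5015 .1045 .0485 -10.7
```

```text
t 22.43 pos [0.5024 0.1054 0.0486] rpy [-8.999e+01 -4.000e-02 -1.063e+01] gap 0.99 F [-0.38  0.08  0.26] T [-0.009 -0.017 -0.007]
shift cm [-0.07  0.01 -0.11] after-turn axes [-0.07  0.01 -0.11] turn [-0.01  0.07  0.04]
```

Request:
move_arm --targets '[[[4,-0.1,0,-0.1,0,0,0],[4,0,0,0,0,0,0],[4,0,0,0,0,0,0],[4,0,0,0,0,0,0],[4,0,0,0,0,0,0]]]'

```text
t: 23.05
tcp_pos: [0.5013, 0.1044, 0.0492]
ee_rot: [-1.571, -0.001, -0.186]
contact_force: [0.0, 0.0, -1.9]
finger_gap: 0.571
```

```bash
python3 d.py .5015 .1045 .0485 -10.7
```

```text
t 23.05 pos [0.5013 0.1044 0.0492] rpy [-9.000e+01 -7.000e-02 -1.063e+01] gap 0.571 F [ 0.05  0.03 -1.87] T [-0.037  0.027 -0.041]
shift cm [0.02 0.07 0.01] after-turn axes [0.02 0.07 0.01] turn [0.   0.07 0.07]
```

Request:
move_arm --targets '[[[4,0,-1.5,0,0,0,0],[4,0,-3,0,0,0,0],[4,0,-3.5,0,0,0,0],[4,0,-3.5,0,0,0,0],[4,0,0,0,0,0,0],[4,0,0,0,0,0,0]]]'

```text
t: 23.8
tcp_pos: [0.5005, 0.1044, 0.171]
ee_rot: [-1.571, -0.001, -0.186]
contact_force: [0.1, 0.5, -4.3]
finger_gap: 0.567
```

```bash
python3 tq.py
```

```text
t 24.3 pos [0.5007 0.1044 0.1709] rpy [-90.   -0.1 -10.6] gap 0.568
tool torque [-0.001  0.006 -0.012] +- [0.024 0.017 0.026] F [0.24 3.51 0.07] eff [0.031 0.001]
```

Request:
move_arm --targets '[[[4,0,0,0,0,0,10],[4,0,0,0,0,0,8],[4,0,0,0,0,0,0],[4,0,0,0,0,0,0],[4,0,0,0,0,0,0]]]'

```text
t: 24.92
tcp_pos: [0.4988, 0.1045, 0.1706]
ee_rot: [-1.571, 0.316, -0.185]
contact_force: [-0.6, -0.1, -3.6]
finger_gap: 0.569
```

```bash
python3 tq.py
```

```text
t 25.43 pos [0.499  0.1044 0.1699] rpy [-90.   18.3 -10.6] gap 0.573
tool torque [ 0.012 -0.006 -0.427] +- [0.032 0.037 0.021] F [1.09 3.48 0.04] eff [4.657 0.56 ]
```

Request:
move_arm --targets '[[[4,0,0,0,0,0,-10],[4,0,0,0,0,0,-10],[4,0,0,0,0,0,-10],[4,0,0,0,0,0,-7],[4,0,0,0,0,0,0],[4,0,0,0,0,0,0],[4,0,0,0,0,0,0]]]'

```text
t: 26.3
tcp_pos: [0.4994, 0.1041, 0.167]
ee_rot: [-1.571, -0.335, -0.186]
contact_force: [0.4, -0.2, -3.0]
finger_gap: 0.569
```

```bash
python3 tq.py
```

```text
t 26.8 pos [0.4985 0.1041 0.1667] rpy [-90.  -19.3 -10.7] gap 0.57
tool torque [-0.007 -0.014  0.448] +- [0.021 0.024 0.027] F [-1.06  3.14 -0.02] eff [-4.622 -0.842]
```

The third case reads -0.427/+0.448 against -0.505/+0.517 (and -0.512/+0.487) for the others. That is a shift of +0.078/-0.069 N m toward the low end, which is what a 200 g roller moving ±40 mm gives. I'll confirm at level.

Request:
move_arm --targets '[[[4,0,0,0,0,0,9.5],[4,0,0,0,0,0,9],[4,0,0,0,0,0,0],[4,0,0,0,0,0,0]]]'

```text
t: 27.3
tcp_pos: [0.4966, 0.1039, 0.1652]
ee_rot: [-1.572, -0.007, -0.186]
contact_force: [0.6, -0.0, -3.4]
finger_gap: 0.569
```

```bash
python3 tq.py; python3 d.py .4918 -.179 .17 -20
```

```text
t 27.8 pos [0.4963 0.104  0.1655] rpy [-90.1  -0.2 -10.6] gap 0.572
tool torque [-0.018  0.02  -0.054] +- [0.033 0.014 0.027] F [-0.43  3.24 -0.32] eff [-0.075 -0.001]
t 27.8 pos [0.4963 0.104  0.1655] rpy [-90.07  -0.22 -10.64] gap 0.572 F [-0.25 -0.67 -2.97] T [-0.068 -0.05  -0.016]
shift cm [  4.78  -0.4  -27.9 ] after-turn axes [  9.26  -0.45 -26.75] turn [0.05 9.36 0.22]
```

Level moment is -0.054 after a -x tilt, where the quiet ones read +0.01 to +0.03. So the rattling case is the right one, now in hand. I carry it to the reader.

Request:
move_arm --targets '[[[4,0,0,-3,0,2,0],[4,0.5,0,-5,0,2,0],[4,1,0,-5,0,2,0],[4,1,0,-5,0,2,0],[4,1,0,-4,0,1,0],[4,0,0,-2,0,0,0],[4,0,0,0,0,0,0],[4,0,0,0,0,0,0]]]'

```text
t: 28.8
tcp_pos: [0.4664, -0.1437, 0.1661]
ee_rot: [-1.571, -0.007, -0.347]
contact_force: [0.6, 0.6, -2.0]
finger_gap: 0.568
```

```bash
python3 d.py .4918 -.179 .115 -20;  python3 snap.py scene 240 170 440 320 4 pics/s7.png
```

```text
t 28.8 pos [ 0.4664 -0.1437  0.1661] rpy [-90.01  -0.41 -19.86] gap 0.568 F [ 0.59  0.61 -2.02] T [-0.022 -0.091  0.018]
shift cm [ 3.55  5.14 -2.45] after-turn axes [ 3.6   5.11 -2.44] turn [0.01 0.14 0.41]
```

View pics/s7.png

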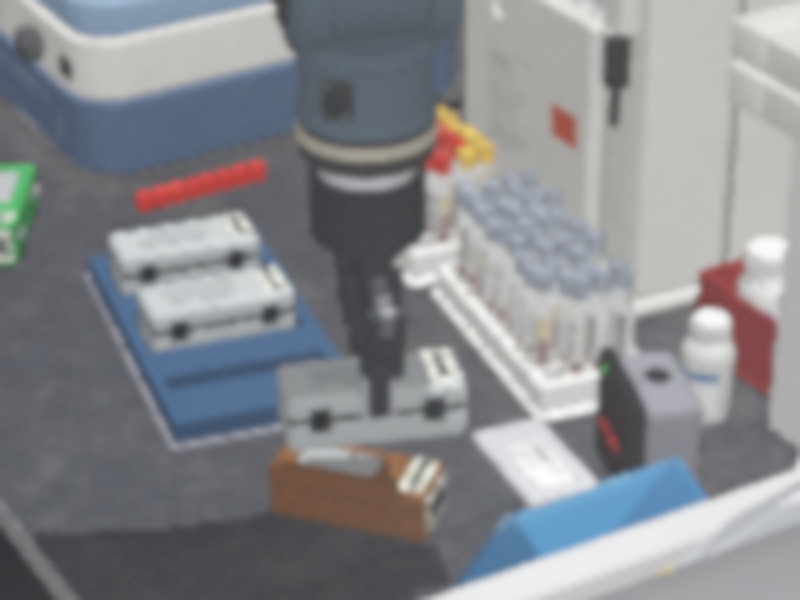

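The rattling case hangs level in the grip in front of the reader, and both quiet cases sit in the holder at crop (185,245) and (215,305). Grasp height puts the label 20 mm below the TCP, so the TCP target z is 0.135.

Request:
move_arm --targets '[[[4,1,1,-1,0,0,0.4],[4,1.5,1,-1,0,0,0],[4,0.8,0.8,-0.3,0,0.1,0],[4,0,0,0,0,0,0],[4,0,0,0,0,0,0]]]'

```text
t: 29.48
tcp_pos: [0.4919, -0.1774, 0.1352]
ee_rot: [-1.571, 0.002, -0.346]
contact_force: [-0.3, 0.2, -3.1]
finger_gap: 0.573
```

```bash
python3 d.py .4918 -.179 .135 -20
```

```text
t 29.48 pos [ 0.4919 -0.1774  0.1352] rpy [-90.     0.09 -19.83] gap 0.573 F [-0.33  0.23 -3.09] T [-0.01   0.013 -0.028]
shift cm [ 0.04  0.02 -0.15] after-turn axes [ 0.04  0.02 -0.15] turn [-0.    0.17 -0.09]
```

Request:
move_arm --targets '[[[4,0,0,-0.1,0,0.1,-0.1],[4,0,0,0,0,0,0],[4,0,0,0,0,0,0],[4,0,0,0,0,0,0]]]'

```text
t: 29.98
tcp_pos: [0.4915, -0.178, 0.1362]
ee_rot: [-1.571, -0.002, -0.347]
contact_force: [0.2, 0.4, -4.6]
finger_gap: 0.567
```

```bash
python3 d.py .4918 -.179 .135 -20; python3 snap.py scene 250 190 430 320 4.4 pics/s8.png; python3 snap.py top 230 180 460 310 3.4 pics/t8.png
```

```text
t 29.98 pos [ 0.4915 -0.178   0.1362] rpy [-90.    -0.09 -19.9 ] gap 0.567 F [ 0.21  0.43 -4.56] T [-0.028 -0.015 -0.035]
shift cm [ 0.06  0.12 -0.08] after-turn axes [ 0.06  0.12 -0.08] turn [-0.    0.1   0.09]
```

View pics/s8.png

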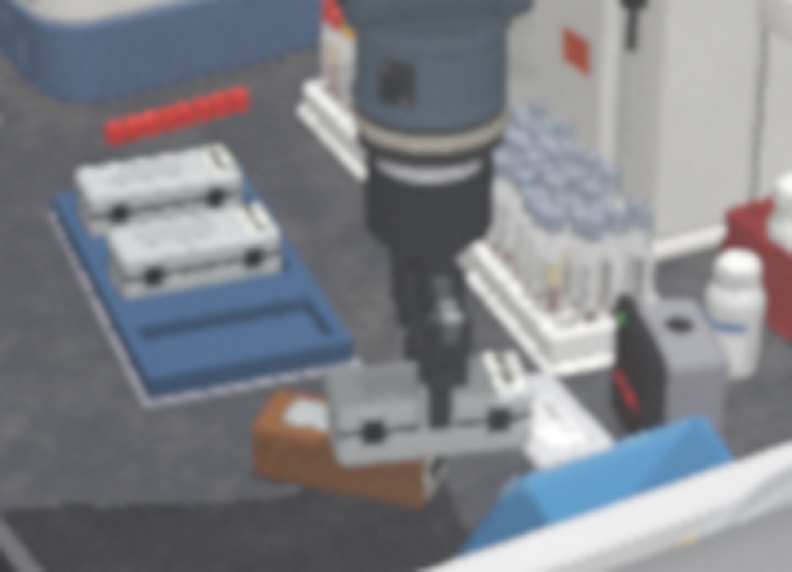

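View pics/t8.png

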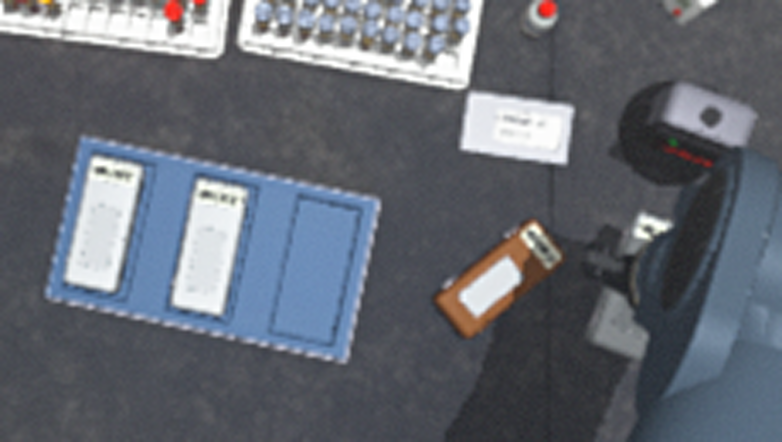

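Top view: both quiet cases sit inside their pocket outlines at crop (103,225) and (210,247), the right pocket is empty, and the bystanders are unmoved. The scene view shows the case level, facing the window at (628,385) with a clear gap. As a last check I'll cast the visible top corner of the label end at crop (637,212).

Run:
```python
from cell import ctrl
from h import *
f=ctrl.grab_frame("top"); s=ctrl.state()
im=f["pixels"][230:290,395:425,::-1]; cv2.imwrite("pics/t9.png",cv2.resize(im,None,fx=10,fy=10,interpolation=cv2.INTER_CUBIC))
a=s["ee_rot"][2]; d=np.array([np.cos(a),np.sin(a)]); l=np.array([-d[1],d[0]])
for i in(1,-1):
    c=s["tcp_pos"][:2]+i*.06*d+.025*l; u=proj(f,[*c,.137]); print("expected corner",c,"px",u,"crop",((u[0]+.5-395)*10,(u[1]+.5-230)*10))
print("measured",ray(f,417.4,242.4,.137))
w=np.radians(-20);D=np.array([np.cos(w),np.sin(w)]);L=s["tcp_pos"][:2]+.061*d; v=L-[.6055,-.2205]; print("label rel window along,lat",v@D,v@[-D[1],D[0]],"yaw",np.degrees(a),"dq",abs(s["dq"]).max())
```

```text
expected corner [ 0.55645989 -0.17496775] px (np.float64(418.4317797771063), np.float64(241.45890194863804)) crop (np.float64(239.31779777106328), np.float64(119.58901948638044))
expected corner [ 0.44362888 -0.13411237] px (np.float64(404.08020648910883), np.float64(279.69180399875256)) crop (np.float64(95.80206489108832), np.float64(501.9180399875256))
measured [ 0.55362034 -0.17196637  0.137     ]
label rel window along,lat -0.060614119916759045 0.0010153053597289341 yaw -19.904994685907745 dq 0.001268098121478108
```

View pics/t9.png

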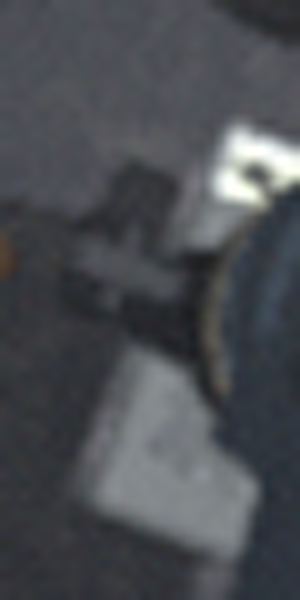

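The label-end and rear corners in the crop, (235,122) and (90,500), lie within 0.6 px (about 2 mm) of the expected (239,120) and (96,502). The arm is still, so I hand in.

```bash
python3 -c "
from cell import ctrl
s=ctrl.state();print(s['t'],s['tcp_pos'],s['contact_force'])
print(ctrl.close_job())"
```

```text
30.125 [ 0.49153285 -0.17804652  0.13608353] [-0.17728212 -0.12007443 -4.32860511]
the job is handed in; nothing more can be done
None
```

The rattling case is the right one (the holder's −y pocket), and the job was handed in at 30.1 s with the arm still holding it in front of the reader. I couldn't read which letter it is.

- **Finding the rattle:** I lifted each case and tilted it about ±18°. The left and middle cases gave the same moments (about -0.51/+0.50 N m). The right one gave -0.43/+0.45 N m, and its moment stayed shifted when level (-0.054 N m). That fits a 200 g roller moving about 40 mm to either side of centre.
- **Quiet cases:** the left and middle cases are back level in their pockets, seen in both camera views. The middle one touched the pocket rim twice on the way in, at up to about 28 N. I backed off, recentred it and set it down; nothing else on the bench looked moved.
- **Scanning pose:** by measured pose, the label is about 61 mm in front of the window, about 1 mm off to the side and 1 mm high. It is level and square to the window to about 0.1° against the reader angle I measured from the pictures, which is good to perhaps 1°. The arm was still, and the case's corners in the top picture agreed to about 2 mm.

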